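# Clamp a receiver capsule to the click of a torque knob

## Robot

A 6-joint arm with a two-finger parallel gripper is mounted at the origin on a cart in front of the work surface, level with it; the furniture and walls round the work are solid. World frame = base frame: x ahead of the robot, y to its left, z up, the work surface at z = 0. Lengths are in m, angles in rad, forces in N, time in s.
With the tool pointing down it reaches from about 0.275 to 0.875 m from the base axis. Payload 12.5 kg.
Tool frame: the origin (TCP) lies at the very end of the fingers, on their centre line; the grasp point (between the pads) lies 19 mm behind it; x points along the fingers, y is the direction in which the jaws open and shut, and the axes are right-handed (so a half turn about x gives the same grasp; the last joint's range is limited). The gripper opens to 85 mm and grips with 20 to 120 N. Pads are 22 mm wide; open, the fingers measure 114 mm over their backs; the gripper's body (76 mm by 85 mm) begins 54 mm behind the grasp point. The pads swing forward as they close: fully open they stand 13 mm farther back than shut.
Start: joints at [-1.354, 0.351, 1.652, -0, 1.139, -0.085], TCP at [0.164, -0.525, 0.231] pointing down, gripper open.
Joint ranges: [-2.75, 2.75], [-0.79, 2.1], [0.01, 2.65], [-1.57, 4.71], [0.07, 3.14], [-2.87, 2.87]. Speed limits (rad/s): [2.22, 2.22, 2.79, 3.14, 3.14, 3.14].

## Interface

Orientations are given as a 3x3 rotation matrix whose columns are the frame's x, y, z axes.
In Python, from bench import manip gives the robot as it stands. Calls block until the motion is done:
- manip.move_ptp(position, orientation): joint-space move of the TCP to a pose.
- manip.move_l(position, attitude=None, max_speed=0.15): straight line of the TCP; attitude=None keeps the orientation; max_speed is the mean speed in m/s.
- manip.move_j(angles): joint-space move.
- manip.set_gripper(opening, effort=None): opening from 0.0 (shut) to 1.0 (fully open); effort is the grip in N (None keeps the last); returns when the fingers have stopped.
- manip.dwell(seconds).
- manip.inverse_kinematics(position, orientation): joint angles nearest the present ones, or None.
- manip.grab_frame(name): name is "scene" or "top"; returns (picture, depth): 384x512x3 uint8, red, green, blue; 384x512 float32, m along the optical axis (not along the pixel's ray), 0 where there is no reading.
- manip.get_calibration(name): a dict with "camera_matrix" (3x3 intrinsics, pixels), "R" (3x3) and "t" (3): a world point X has camera coordinates R X + t. Camera axes: x right, y down, z forward; pixel columns grow to the right and rows downward; lengths in m; the calibration is good to about 2 mm. A picture is of the moment at which its call begins. get_calibration takes no time and is no camera call.
A pose or a line that the arm cannot do raises manip.Unreachable and nothing moves.
- manip.sign_off(): hands the job in, once; it reports no verdict.
Trained networks look in the newest picture that a camera, given by its name, has taken for a name from the list of things; names that differ only in an ending like _2 or _b are one class to them, and where a whole thing is asked for, a point or a joint stands for the part that bears it (a point fixed in the world has none). Each returns a list of dicts, best first, with "confidence" (0 to 1); they miss things now and then, are a little off and sometimes report something else, mostly with a low value. They report only what shows in the picture. A call takes as long as a camera call. They do not tell look-alikes from the thing itself.
- manip.look_for(camera, name): "at" ([x, y, z] in m, in world coordinates, good to about 4 mm: the middle of the surface that is visible of it).
Readings, each from a call of its own:
- manip.current_time(): time.
- manip.current_qpos(): joint angles.
- manip.current_joint_vel(): joint speeds.
- manip.current_joint_torque(): joint torques, N m.
- manip.current_ee_pos(): TCP position.
- manip.current_tcp_rot(): TCP orientation.
- manip.current_force(): force on the tool from outside, world axes, zero at the start.
- manip.current_ft_torque(): the same for the moment, N m.
- manip.current_grip_width(): opening from 0.0 (shut) to 1.0 (fully open).
Only numpy, scipy, OpenCV 4.12 (cv2) and the standard library are available. Lean on these libraries where they do the work, as an engineer would, in place of code of your own. Each camera call takes 0.05 s, during which the arm holds its last target. There are 200 camera calls.

## Task

Clamp the receiver capsule in the swing-clamp fixture: seat the capsule flat in the round nest, swing the clamp arm clockwise over it until it rests on its stop pin, then turn the torque knob clockwise until its clutch clicks. Stop at that first click and let go - less leaves the capsule loose, and forcing the knob on past the click crushes it. Leave the keypad, the angle bracket and the tin where they are.

Things in the scene. Friction and masses are not known exactly. Their poses are not given: they have to be found in the camera images.
- capsule_1: receiver capsule, a black disc with a pale recessed face, 40 mm across, 14 mm high, lying face up on the bench near its front edge, right of the fixture; origin at the centre of its underside, z up
- fixture: swing-clamp fixture screwed to the bench: aluminium plate 180 x 120 x 14 mm; origin under the plate's centre, x along its long side from the nest towards the pivot post, z up
- clamp_arm: grey level clamp arm, 26 mm wide, 14 mm thick, underside 50 mm above the bench; origin on its hinge axis at its underside, arm along its own -x for 140 mm. It starts swung 65 to 90 degrees anticlockwise (from above) of shut; shut on the stop pin its axes are parallel to the fixture's and the knob is over the nest. The hinge is stiff (about 3 N at the arm's end) and stays where left
- nest (a point): centre of the nest's floor, 14 mm above the bench: a round recess 43 mm wide and 6 mm deep with a chamfered mouth in a dark block 62 mm square on the plate
- pivot (a point): hinge axis of the clamp arm, at the arm's mid-height (57 mm above the bench); a screw head on it rises to 73 mm
- knob_centre (a point): centre of the torque knob: black, round, knurled, 40 mm across, gripping faces 78 to 96 mm above the bench, on the arm 90 mm from the hinge axis; the point moves with the arm, not with the knob's turning. The knob keeps its height; clockwise from above it drives a non-turning plunger with a sprung steel foot (33 mm across) down 2.5 mm per rad; the foot starts 1.7 to 6.6 mm above a seated capsule
- nose (a point): on the clamp arm near its free end, 127 mm from the hinge axis, at mid-height (57 mm above the bench); the arm's end is free there to be pushed or straddled
- keypad_1: loose keypad module, 78 x 62 x 18 mm, to be left alone; origin at the centre of its underside
- hook_plate: loose steel angle bracket, 30 x 60 x 31 mm, to be left alone; origin at the centre of its underside
- steel_tin: closed round tin, 69 mm across, 40 mm high, to be left alone; origin at the centre of its underside
- stop_pin (a point): top of the upright stop pin on the plate, 10 mm thick, 62 mm above the bench; the clamp arm's side rests on it when shut, and turning the knob clockwise presses the arm onto it
- knob_top (a point): middle of the knob's top, 99 mm above the bench. Feel of the knob: it runs at about 0.17 N m; from the foot's touch the torque climbs 0.14 N m per rad to about 0.28, then the clutch clicks: the knob gives way 0.25 rad, its torque dropping to a third, and the screw stays (clamp 38 to 46 N). Turned on it drives solid, 50 N more per rad. Let go, the clutch springs back, the clamp holds
Mind the look-alikes: they are no part of the job. There is more than one size of the capsule_1; the one meant has the size given above.

How it is judged:
By the outcome, as a careful person would: the job done as asked, in the order asked, and still so for the second after the job is handed in, with the robot touching nothing.
It also fails if it takes over 72 s, if anything falls off the work surface, if the arm or the gripper's body presses on something with over 40 N, if the wrist force passes 120 N, or if a joint passes its speed limit or range.

## Working session

There is one attempt and no reset: what is moved stays moved. The work goes in short steps, each a Python script; the robot and the scene stay as the last script left them, time stands still between calls to the robot, and variables do not carry over. Pictures are saved under pics/ and viewed, about 8 in all and at most 12, crops included, and the job is handed in when it is done.

```bash
ls; mkdir -p pics; python3 - <<'E'
from bench import manip as m
import cv2,numpy as np
for c in("scene","top"):
    p,d=m.grab_frame(c); cv2.imwrite(f"pics/{c}0.png",p[:,:,::-1]); np.savez(f"{c}0.npz",p=p,d=d)
    k=m.get_calibration(c); print(c,k["camera_matrix"].round(1).tolist(),(-k["R"].T@k["t"]).round(3),k["R"].round(2).tolist(),(d>0).mean())
    for n in("capsule_1","fixture","clamp_arm","nest","pivot","knob_centre","nose","stop_pin","knob_top","keypad_1","hook_plate","steel_tin"):
        print(n,[(np.round(r["at"],3).tolist(),round(r["confidence"],2)) for r in m.look_for(c,n)[:4]])
print(m.current_time())
E
```

```text
pics
scene [[355.9, 0.0, 258.3], [0.0, 355.9, 187.4], [0.0, 0.0, 1.0]] [0.096 0.561 0.48 ] [[-0.86, -0.51, -0.01], [-0.23, 0.4, -0.89], [0.46, -0.76, -0.46]] 0.9857584635416666
capsule_1 []
fixture [([0.532, -0.112, 0.018], 0.89)]
clamp_arm [([0.577, -0.166, 0.063], 0.68)]
nest [([0.528, -0.118, 0.014], 0.95)]
pivot [([0.534, -0.119, 0.017], 0.62)]
knob_centre [([0.577, -0.169, 0.066], 0.89)]
nose [([0.581, -0.17, 0.068], 0.69)]
stop_pin [([0.533, -0.118, 0.012], 0.65)]
knob_top [([0.577, -0.172, 0.064], 0.56)]
keypad_1 [([0.43, 0.043, 0.011], 0.87), ([0.578, -0.169, 0.067], 0.42)]
hook_plate [([0.515, 0.145, 0.002], 0.81)]
steel_tin [([0.606, 0.153, 0.037], 0.63)]
top [[413.0, 0.0, 260.2], [0.0, 413.0, 199.0], [0.0, 0.0, 1.0]] [ 0.429 -0.055  0.915] [[-0.01, -1.0, -0.01], [-1.0, 0.01, -0.08], [0.08, 0.01, -1.0]] 0.9958699544270834
capsule_1 [([0.381, -0.278, 0.012], 0.61), ([0.365, -0.181, 0.013], 0.49)]
fixture [([0.533, -0.138, 0.012], 0.83)]
clamp_arm [([0.581, -0.166, 0.066], 0.91)]
nest [([0.535, -0.133, 0.012], 0.83)]
pivot [([0.531, -0.14, 0.015], 0.96)]
knob_centre [([0.587, -0.168, 0.059], 0.93)]
nose [([0.585, -0.166, 0.066], 0.88)]
stop_pin [([0.532, -0.14, 0.013], 0.61)]
knob_top [([0.627, 0.149, 0.038], 0.45)]
keypad_1 [([0.434, 0.031, 0.014], 0.75)]
hook_plate [([0.505, 0.149, 0.005], 0.7)]
steel_tin [([0.626, 0.149, 0.035], 0.59)]
1.3
```

```bash
python3 - <<'E'
import cv2
a=cv2.imread("pics/top0.png"); 
c=cv2.resize(a[60:330,220:460],None,fx=2.2,fy=2.2,interpolation=cv2.INTER_CUBIC); cv2.imwrite("pics/top0c.png",c)
b=cv2.imread("pics/scene0.png"); cv2.imwrite("pics/scene0b.png",cv2.resize(b,None,fx=1.5,fy=1.5,interpolation=cv2.INTER_CUBIC))
E
```

```text
(no output)
```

View pics/top0c.png

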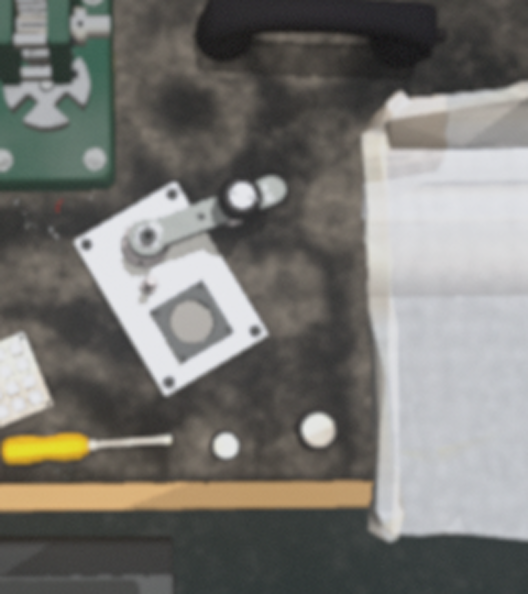

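View pics/scene0b.png

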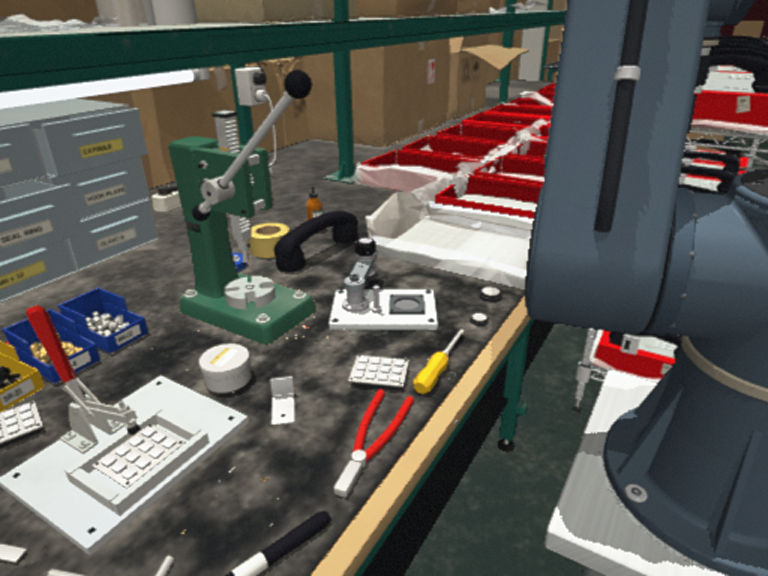

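Top crop: two round capsules, at crop (226,446), about 28 mm across, and crop (318,430), about 40 mm. In the full picture these are (323,263) and (364,255). The larger one fits the 40 mm description. The nest is at crop (192,321), the pivot at (148,236), the knob at (241,196) and the pin near (148,290). The scene view shows the same layout. Next: orthophotos at known heights from both cameras, to measure precisely and confirm the capsule.

```bash
cat > h.py <<'E'
from bench import manip as m
import cv2,numpy as np
def ortho(c,p,x0,y0,x1,y1,h,s=2000.):
    """warp onto plane z=h; px col=(y1-y)*s, row=(x1-x)*s (x up, y left)"""
    k=m.get_calibration(c);K=k["camera_matrix"];R=np.array(k["R"]);t=np.array(k["t"])
    P=K@np.c_[R[:,0],R[:,1],R[:,2]*h+t]
    A=np.array([[0,-1/s,x1],[-1/s,0,y1],[0,0,1]])
    return cv2.warpPerspective(p,P@A,(int((y1-y0)*s),int((x1-x0)*s)),flags=cv2.INTER_CUBIC|cv2.WARP_INVERSE_MAP)
def proj(c,X):
    k=m.get_calibration(c);q=k["camera_matrix"]@(np.array(k["R"])@X+k["t"]);return q[:2]/q[2]
def cloud(c,d):
    k=m.get_calibration(c);K=k["camera_matrix"];v,u=np.indices(d.shape)
    C=np.stack([(u-K[0,2])*d/K[0,0],(v-K[1,2])*d/K[1,1],d],-1)
    return (C-k["t"])@np.array(k["R"])
E
python3 - <<'E'
from h import *
F={c:np.load(f"{c}0.npz") for c in("top","scene")}
tiles=[]
for c in F:
    W=cloud(c,F[c]["d"])
    # heights
    for n,b in dict(cap=(.381,-.278),small=(.365,-.181)).items():
        s=(np.hypot(W[...,0]-b[0],W[...,1]-b[1])<.03)&(W[...,2]>.006)
        w=W[s]; 
        if len(w): print(c,n,len(w),"med",np.median(w,0).round(4),"mid",((w.min(0)+w.max(0))/2).round(4),"ext",np.ptp(w,axis=0).round(3))
    box=(W[...,0]>.42)&(W[...,0]<.66)&(W[...,1]>-.26)&(W[...,1]<-.04)
    for n,(a,b) in dict(knob=(.09,.11),screw=(.068,.077),).items():
        w=W[box&(W[...,2]>a)&(W[...,2]<b)]
        if len(w): print(c,n,len(w),w.mean(0).round(4),((w.min(0)+w.max(0))/2).round(4),np.ptp(w,axis=0).round(3))
    w=W[box&(W[...,2]>.006)&(W[...,2]<.026)][:,:2].astype(np.float32)
    print(c,"plate",cv2.minAreaRect(w*1000))
    p=F[c]["p"]
    tiles.append([ortho(c,p,.42,-.24,.65,-.05,.014),ortho(c,p,.34,-.31,.41,-.15,.014)])
    print(c,"z-noise bench",np.median(W[(abs(W[...,0]-.43)<.02)&(abs(W[...,1]+.24)<.02)][:,2]))
o=np.hstack([t[0] for t in tiles]);cv2.imwrite("pics/of.png",o[:,:,::-1])
o=np.vstack([cv2.resize(t[1],None,fx=2,fy=2) for t in tiles]);cv2.imwrite("pics/oc.png",o[:,:,::-1])
E
```

```text
top cap 276 med [ 0.3817 -0.2729  0.0136] mid [ 0.3795 -0.2801  0.0123] ext [0.039 0.051 0.013]
top small 149 med [ 0.3657 -0.1829  0.0102] mid [ 0.3589 -0.1871  0.01  ] ext [0.043 0.035 0.008]
top knob 297 [ 0.5966 -0.1903  0.098 ] [ 0.5975 -0.1915  0.0969] [0.039 0.038 0.014]
top screw 55 [ 0.5657 -0.1066  0.0721] [ 0.5652 -0.1065  0.0722] [0.017 0.016 0.008]
top plate ((540.8927001953125, -149.99404907226562), (240.59068298339844, 216.16531372070312), 1.2115237712860107)
top z-noise bench 0.0020540086172504872
scene cap 103 med [ 0.3755 -0.2643  0.013 ] mid [ 0.3783 -0.269   0.0107] ext [0.04  0.036 0.009]
scene small 62 med [ 0.3634 -0.1761  0.0097] mid [ 0.3628 -0.179   0.009 ] ext [0.026 0.029 0.006]
scene knob 88 [ 0.5903 -0.1817  0.0964] [ 0.5924 -0.1857  0.0955] [0.037 0.035 0.011]
scene screw 45 [ 0.5766 -0.1408  0.0716] [ 0.5817 -0.1442  0.0725] [0.051 0.099 0.009]
scene plate ((540.060791015625, -117.31346130371094), (223.4694366455078, 123.1551513671875), 29.39349365234375)
scene z-noise bench -0.5103986672178162
```

View pics/of.png

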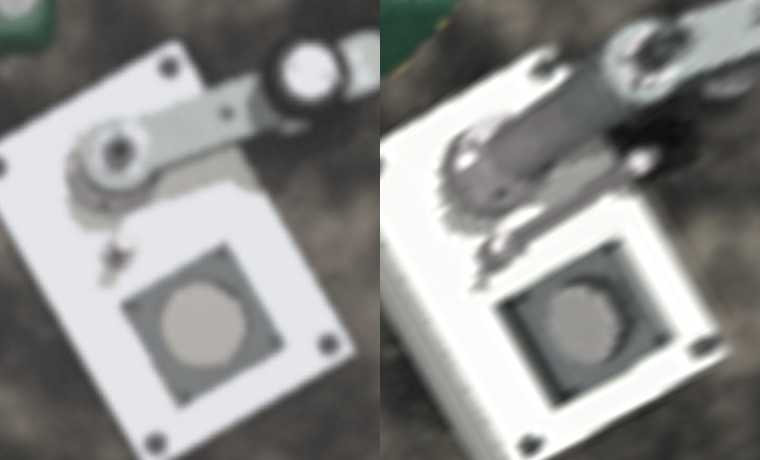

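View pics/oc.png

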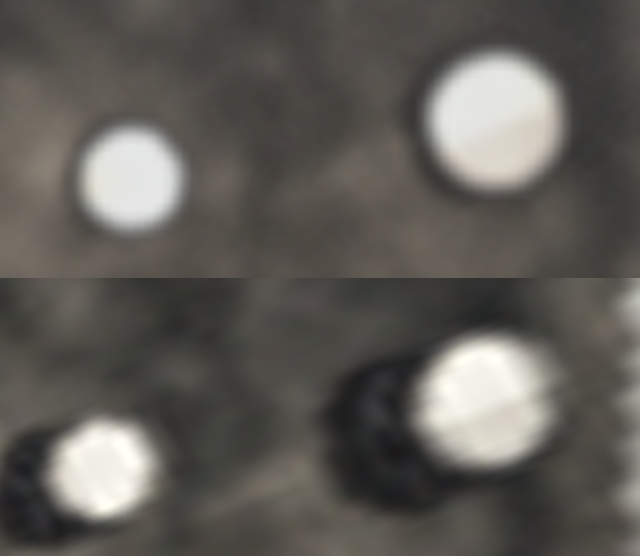

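Scale check: the disc on the right has a 34 mm pale face plus a black rim, which makes about 40 mm, so it is capsule_1 (top of ortho (495,120)). The left one is about 28 mm in all, a look-alike. From the top view: nest ≈ (.487,-.151), fixture yaw ≈ 30°, pivot ≈ (.566,-.107), knob ≈ (.597,-.190). The distances come to 90.5 and 89 mm against 90 expected. The scene camera differs from top by about 2-3 mm, so I'll centre the capsule with two squeezes and use it as a calibration target.

```bash
cat >> h.py <<'E'
def down(deg):
    c,s=np.cos(np.radians(deg)),np.sin(np.radians(deg))
    return np.array([[0,c,s],[0,s,-c],[-1,0,0.]])
def disc(c,p,x,y,h,r=.03,th=150):
    s=4000.;o=cv2.cvtColor(ortho(c,p,x-r,y-r,x+r,y+r,h,s),cv2.COLOR_RGB2GRAY)
    cs,_=cv2.findContours((o>th).astype(np.uint8),cv2.RETR_EXTERNAL,cv2.CHAIN_APPROX_NONE)
    k=max(cs,key=cv2.contourArea);M=cv2.moments(k)
    return np.array([x+r-M["m01"]/M["m00"]/s,y+r-M["m10"]/M["m00"]/s]),2*np.sqrt(cv2.contourArea(k)/np.pi)/s
E
python3 - <<'E'
from h import *
F={c:np.load(f"{c}0.npz")["p"] for c in("top","scene")}
for c in F: print(c,disc(c,F[c],.3797,-.2724,.014))
o=cv2.cvtColor(ortho("top",F["top"],.43,-.21,.55,-.09,.020,4000.),cv2.COLOR_RGB2GRAY)
n,l,st,ce=cv2.connectedComponentsWithStats((o<185).astype(np.uint8))
i=l[240,240] ; print("thr comps",[(k,st[k].tolist()) for k in range(1,n) if st[k,4]>20000])
k=max(range(1,n),key=lambda k:st[k,4] if 25000<st[k,4]<90000 else 0)
r=cv2.minAreaRect(np.argwhere(l==k)[:,::-1].astype(np.float32));print("block",.55-r[0][1]/4000,-.09-r[0][0]/4000,r[1][0]/4,r[1][1]/4,r[2])
m.set_gripper(.65,25)
for a in (0,90,):
    for z in(.15,.05,.003): print(a,z,m.inverse_kinematics([.3797,-.2724,z],down(a)))
    for z in(.03,):print(a,m.inverse_kinematics([.487,-.151,z],down(a)))
P=[.3797,-.2724]
m.move_ptp(P+[.06],down(90)); m.move_l(P+[.003],max_speed=.08)
print(m.current_force()); m.set_gripper(0.2,20); print("w",m.current_grip_width()*85)
m.set_gripper(.65); m.move_l(P+[.035]); m.move_ptp(P+[.035],down(0)); m.move_l(P+[.003]); m.set_gripper(.2,20); print("w",m.current_grip_width()*85,m.current_ee_pos())
m.set_gripper(.65); m.move_l(P+[.05]); m.move_ptp([.45,-.42,.2],down(0))
for c in F:
    p,d=m.grab_frame(c);cv2.imwrite(f"pics/{c}1.png",p[:,:,::-1]); print(c,disc(c,p,.3797,-.2724,.014))
print(m.current_time())
E
```

```text
top (array([ 0.38015485, -0.27360682]), np.float64(0.03177732407208485))
scene (array([ 0.37953849, -0.2710889 ]), np.float64(0.030892277797449276))
thr comps [(4, [78, 87, 328, 330, 61475])]
block 0.4869870681762696 -0.1504429931640625 62.048606872558594 63.58988571166992 59.85861587524414
0 0.15 [-7.21985932e-01  3.13965262e-01  1.93793146e+00 -4.44089210e-16
  8.89695935e-01 -7.21985932e-01]
0 0.05 [-7.21985932e-01  4.95095099e-01  1.99405197e+00 -4.44089210e-16
  6.52445589e-01 -7.21985932e-01]
0 0.003 [-7.21985932e-01  5.92297053e-01  2.00231802e+00 -4.44089210e-16
  5.46977577e-01 -7.21985932e-01]
0 [-3.91988032e-01  5.86486487e-01  1.89027829e+00 -4.44089210e-16
  6.64827874e-01 -3.91988032e-01]
90 0.15 [-7.21985932e-01  3.13965262e-01  1.93793146e+00 -4.44089210e-16
  8.89695935e-01 -2.29278226e+00]
90 0.05 [-7.21985932e-01  4.95095099e-01  1.99405197e+00 -4.44089210e-16
  6.52445589e-01 -2.29278226e+00]
90 0.003 [-7.21985932e-01  5.92297053e-01  2.00231802e+00 -4.44089210e-16
  5.46977577e-01 -2.29278226e+00]
90 [-3.91988032e-01  5.86486487e-01  1.89027829e+00 -4.44089210e-16
  6.64827874e-01 -1.96278436e+00]
[ 0.45261645 -0.76719649 -0.39395983]
w 38.747555775328884
w 38.58084018993681 [ 0.38004744 -0.27267108  0.00379429]
top (array([ 0.38044961, -0.2736689 ]), np.float64(0.031201775380467114))
scene (array([ 0.37948811, -0.27115496]), np.float64(0.029640095915284454))
9.2333
```

Both squeezes read about 38.7 mm, so it is the 40 mm capsule, and it now sits at the TCP. The top camera reads (+0.4,-1.0) mm off, so the corrected nest is (.4866,-.1494). Now pick and place.

```bash
python3 - <<'E'
from h import *
P=[.3797,-.2724];N=[.4866,-.1494];a=down(-60)
m.move_ptp(P+[.05],a); m.move_l(P+[.003]); m.set_gripper(.2,30); print("w",m.current_grip_width()*85)
m.move_l(P+[.08],max_speed=.2); m.move_l(N+[.08],max_speed=.25); m.move_l(N+[.034]); f0=m.current_force(); print("w",m.current_grip_width()*85,f0)
for z in np.arange(.031,.0164,-.0015):
    m.move_l(N+[z],max_speed=.05); f=m.current_force()-f0; e=m.current_ee_pos(); print(round(z,4),e.round(4),f.round(1))
    if f[2]>8: break
print(m.current_time())
E
```

```text
w 38.14143105038795
w 38.089572327153434 [ 0.03499157 -1.36292687  0.04531268]
0.031 [ 0.4868 -0.1496  0.0315] [-0.4  1.4  0.2]
0.0295 [ 0.4866 -0.1494  0.0296] [-1.   1.8  0.5]
0.028 [ 0.4865 -0.1494  0.0279] [-0.6  1.1  0. ]
0.0265 [ 0.4865 -0.1494  0.0264] [-0.4  1.8 -0.2]
0.025 [ 0.4866 -0.1494  0.0249] [-0.5  1.4 -0.1]
0.0235 [ 0.4865 -0.1494  0.0234] [0.3 2.2 0.1]
0.022 [ 0.4865 -0.1494  0.0219] [ 0.3  1.1 -0.3]
0.0205 [ 0.4865 -0.1494  0.0204] [-1.2  1.2  0.3]
0.019 [ 0.4866 -0.1494  0.0189] [-0.8  0.5 -0.3]
0.0175 [ 0.4867 -0.1494  0.0187] [-6.3  3.2 20.8]
15.3417
```

```bash
python3 - <<'E'
from h import *
N=[.4866,-.1494]
m.set_gripper(.65); m.move_l(N+[.09],max_speed=.2); m.move_ptp([.45,-.36,.2],down(-60))
o=[]
for c in("top","scene"):
    p,d=m.grab_frame(c);W=cloud(c,d);s=np.hypot(W[...,0]-N[0],W[...,1]-N[1])
    w=W[(s<.014)];A=np.c_[w[:,:2]-N,np.ones(len(w))];q=np.linalg.lstsq(A,w[:,2],rcond=None)[0]
    bl=W[(s>.026)&(s<.03)];print(c,"face z,tilt",q.round(4),"block z",np.median(bl[:,2]).round(4))
    print(disc(c,p,*N,.028,.028))
    o.append(cv2.resize(ortho(c,p,N[0]-.05,N[1]-.05,N[0]+.05,N[1]+.05,.028,4000.),(390,390)))
cv2.imwrite("pics/seat.png",np.hstack(o)[:,:,::-1]);print(m.current_time())
E
```

```text
top face z,tilt [-0.0022 -0.0153  0.0285] block z 0.0195
(array([ 0.48716822, -0.15054163]), np.float64(0.03277705988349271))
scene face z,tilt [22.0124 -0.2569 -0.1673] block z 0.0177
(array([ 0.48990029, -0.15810322]), np.float64(0.045598683810920394))
17.2083
```

View pics/seat.png

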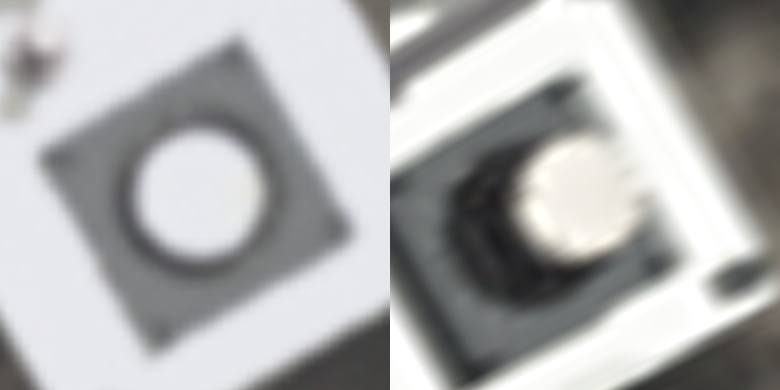

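Top view: the capsule's face is centred in the nest, level (tilt under 1°) and 28.5 mm high against 28 expected. The scene orthophoto agrees apart from its oblique smear. I'll press it lightly, then swing the arm.

```bash
python3 - <<'E'
from h import *
N=[.4866,-.1494];C=np.array([.5647,-.1047])
m.set_gripper(0,20); m.move_ptp(N+[.045],down(-60)); f0=m.current_force()
for z in np.arange(.033,.0234,-.0012):
    m.move_l(N+[z],max_speed=.06); f=(m.current_force()-f0)[2]
    if f>6: break
print("press",z,m.current_ee_pos().round(4),f)
m.move_l(N+[.13],max_speed=.25)
def pose(phi,off,z=.048):
    r=np.radians(phi);u=np.array([np.cos(r),np.sin(r)]);n=np.array([-u[1],u[0]])
    return [*(C+.126*u+off*n),z],down(phi+90),n
p,a,n=pose(-70,.045,.13); m.move_ptp(p,a); p,a,n=pose(-70,.045); m.move_l(p,max_speed=.2); f0=m.current_force()
off=.029
S=[-72]+list(range(-80,-141,-10))+list(np.arange(-143,-159,-1.5))
for phi in S:
    p,a,n=pose(phi,off); m.move_l(p,a,max_speed=.15 if phi>-142 else .05)
    f=(m.current_force()-f0)[:2]@n; print(round(phi,1),round(f,1),end="; ")
    if f>9: break
e=m.current_ee_pos();print(e,m.current_time())
p,a,n=pose(phi,off+.02); m.move_l(p); m.move_l(p[:2]+[.15],max_speed=.25)
m.move_ptp([.45,-.36,.2],down(0))
for c in("top","scene"):
    p,d=m.grab_frame(c);np.savez(c+"2.npz",p=p,d=d)
    W=cloud(c,d);w=W[(np.hypot(W[...,0]-N[0],W[...,1]-N[1])<.05)&(W[...,2]>.09)&(W[...,2]<.11)]
    print(c,len(w),w.mean(0),((w.min(0)+w.max(0))/2).round(4),disc(c,p,*N,.099,.03))
cv2.imwrite("pics/shut.png",ortho("top",np.load("top2.npz")["p"],.41,-.23,.62,-.05,.064,3000.)[:,:,::-1]);print(m.current_time())
E
```

```text
press 0.028200000000000003 [ 0.4868 -0.1495  0.0286] 6.800827503099127
-72 0.7; -80 -0.1; -90 0.6; -100 0.2; -110 0.0; -120 0.4; -130 0.5; -140 0.4; -143.0 0.5; -144.5 1.4; -146.0 1.7; -147.5 0.3; -149.0 -0.4; -150.5 0.1; -152.0 13.8; [ 0.46842826 -0.19117778  0.04824291] 26.8333
top 295 [ 0.48844405 -0.15085557  0.0982155 ] [ 0.4891 -0.1507  0.0969] (array([ 0.48800374, -0.16952933]), np.float64(0.03316563885173723))
scene 113 [ 0.48260112 -0.14274498  0.09641508] [ 0.485  -0.1475  0.0954] (array([ 0.48715781, -0.14991984]), np.float64(0.02304388134898522))
28.9917
```

View pics/shut.png

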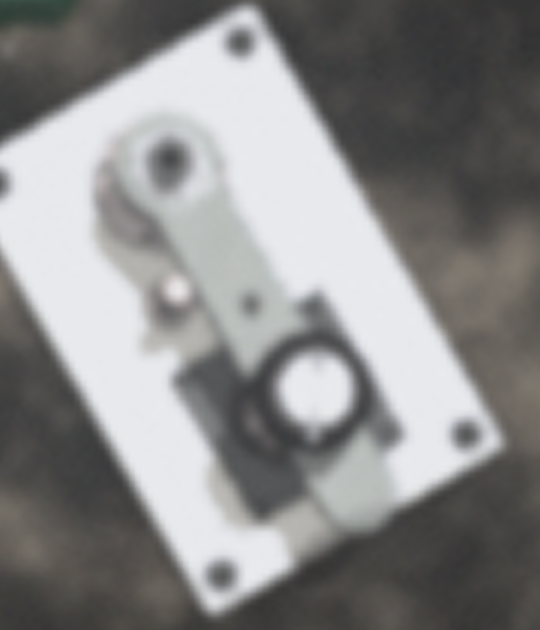

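The pushing force jumped to 13.8 N at the stop, and the picture shows the arm's side at (195,300) against the pin at (177,290). The knob sits over the nest. Knob centre is about (.4872,-.1497). Now turning it.

```bash
python3 - <<'E'
from h import *
K=[.4872,-.1497]
m.set_gripper(.65,50); m.move_ptp(K+[.13],down(92)); m.move_l(K+[.0665],max_speed=.12)
print([round(m.current_ft_torque()[2],3) for _ in range(3)],m.current_force().round(1))
m0=m.current_ft_torque()[2]
m.set_gripper(.3,50); print("w",m.current_grip_width()*85,m.current_ft_torque().round(3),m.current_force().round(1))
q=np.array(m.current_qpos());q=np.array(m.inverse_kinematics(K+[.0665],down(92)));print(q.round(3),m.current_time())
L=[];st=.08;mx=0
q0=q[5]
while q[5]+st<2.8:
    q[5]+=st; m.move_j(q); t=abs(m.current_ft_torque()[2]-m0); L.append((round(q[5]-q0,2),round(t,3)))
    if t>.205: st=.04
    if t>.235 : mx=max(mx,t)
    if mx and t<.6*mx: print("CLICK");break
    if t>.4 or m.current_time()>60: print("GUARD");break
print(L,m.current_force().round(1),m.current_time())
E
```

```text
[np.float64(-0.027), np.float64(-0.027), np.float64(-0.027)] [ 0.1 -0.3  0.4]
w 38.34828252202796 [ 0.039  0.223 -0.001] [-0.3  0.6  3.5]
[-0.389  0.519  1.881 -0.     0.742 -1.995] 31.65
CLICK
[(np.float64(0.08), np.float64(0.097)), (np.float64(0.16), np.float64(0.174)), (np.float64(0.24), np.float64(0.108)), (np.float64(0.32), np.float64(0.122)), (np.float64(0.4), np.float64(0.204)), (np.float64(0.48), np.float64(0.106)), (np.float64(0.56), np.float64(0.083)), (np.float64(0.64), np.float64(0.074)), (np.float64(0.72), np.float64(0.095)), (np.float64(0.8), np.float64(0.136)), (np.float64(0.88), np.float64(0.161)), (np.float64(0.96), np.float64(0.138)), (np.float64(1.04), np.float64(0.161)), (np.float64(1.12), np.float64(0.099)), (np.float64(1.2), np.float64(0.15)), (np.float64(1.28), np.float64(0.144)), (np.float64(1.36), np.float64(0.17)), (np.float64(1.44), np.float64(0.142)), (np.float64(1.52), np.float64(0.15)), (np.float64(1.6), np.float64(0.14)), (np.float64(1.68), np.float64(0.136)), (np.float64(1.76), np.float64(0.186)), (np.float64(1.84), np.float64(0.092)), (np.float64(1.92
[... 232 characters left out ...]
 np.float64(0.151)), (np.float64(2.48), np.float64(0.13)), (np.float64(2.56), np.float64(0.137)), (np.float64(2.64), np.float64(0.106)), (np.float64(2.72), np.float64(0.189)), (np.float64(2.8), np.float64(0.118)), (np.float64(2.88), np.float64(0.131)), (np.float64(2.96), np.float64(0.13)), (np.float64(3.04), np.float64(0.101)), (np.float64(3.12), np.float64(0.006)), (np.float64(3.2), np.float64(0.036)), (np.float64(3.28), np.float64(0.068)), (np.float64(3.36), np.float64(0.052)), (np.float64(3.44), np.float64(0.072)), (np.float64(3.52), np.float64(0.257)), (np.float64(3.56), np.float64(0.245)), (np.float64(3.6), np.float64(0.237)), (np.float64(3.64), np.float64(0.154))] [-5.  -0.7 10.6] 43.4
```

The readings at rest are noisy: a low stretch at 3.12–3.44 rad, then a peak of .257 and a fall to .154. So the "click" flag is doubtful. Before any further turning I'll check the noise at rest.

```bash
python3 - <<'E'
from h import *
for i in range(6):
    print(m.current_time(),m.current_ft_torque().round(3),m.current_force().round(1),"q6",round(m.current_qpos()[5],4),"v",round(m.current_joint_vel()[5],3),"jt",round(m.current_joint_torque()[5],3),"w",round(m.current_grip_width()*85,2)); m.dwell(.08)
print(m.current_ee_pos().round(4))
E
```

```text
43.4 [-0.086  0.852  0.127] [-5.  -0.7 10.6] q6 1.645 v -0.01 jt 0.315 w 38.46
43.4833 [-0.101  0.881  0.177] [-4.5  0.   8.9] q6 1.6447 v 0.0 jt 0.177 w 38.36
43.5667 [-0.117  0.893  0.171] [-4.8 -1.  10.2] q6 1.6447 v -0.001 jt 0.164 w 38.64
43.65 [-0.121  0.903  0.158] [-5.4 -0.3 10. ] q6 1.6447 v 0.0 jt 0.163 w 38.36
43.7333 [-0.134  0.771  0.154] [-4.5 -0.4 10.1] q6 1.6447 v 0.0 jt 0.162 w 38.63
43.8167 [-0.092  0.858  0.159] [-5.5 -1.3  9.4] q6 1.6447 v -0.002 jt 0.162 w 38.36
[ 0.4871 -0.15    0.0676]
```

```bash
python3 - <<'E'
from h import *
q=np.array(m.inverse_kinematics([.4872,-.1497,.0665],down(92)));print(q.round(3))
q5=1.645;
q=np.array(m.inverse_kinematics([.4872,-.1497,.0665],m.current_tcp_rot()));print(q.round(4))
for i in range(2):
    q[5]+=.03; m.move_j(q); a=(m.current_joint_torque()[5],m.current_ft_torque()[2]);m.dwell(.12)
    T=[]
    for _ in range(3): T.append(m.current_ft_torque()[2]);m.dwell(.02)
    print(q[5].round(3),np.round(a,3),"settled",round(m.current_joint_torque()[5],3),np.mean(T).round(3),m.current_force().round(1),m.current_time())
E
```

```text
[-0.389  0.519  1.881 -0.     0.742 -1.995]
[-3.8920e-01  5.1920e-01  1.8809e+00 -8.0000e-04  7.4100e-01  1.6452e+00]
1.675 [0.254 0.151] settled 0.138 0.105 [-5.5 -0.7 11.2] 44.3167
1.705 [0.226 0.09 ] settled 0.112 0.095 [-4.6 -0.2 10.1] 44.7333
```

The settled torque now falls as the knob advances (.162, .138, .112 after the .257 peak). That is about -0.8 N·m/rad, which matches .28 dropping to a third over .25 rad: the click. I'll stop here, let go and check.

```bash
python3 - <<'E'
from h import *
K=[.4872,-.1497];N=[.4866,-.1494]
m.set_gripper(.65); m.move_l(K+[.14],max_speed=.1); m.move_ptp([.42,-.38,.22],down(0)); m.dwell(.3)
o=[]
for n in (2,3):
    if n==3:
        p,d=m.grab_frame("top"); s,_=m.grab_frame("scene"); cv2.imwrite("pics/scene3.png",s[:,:,::-1])
    else: z=np.load("top2.npz");p,d=z["p"],z["d"]
    W=cloud("top",d);w=W[(np.hypot(W[...,0]-N[0],W[...,1]-N[1])<.05)&(W[...,2]>.09)&(W[...,2]<.11)];print(n,"knob",w.mean(0).round(4))
    o.append(cv2.resize(ortho("top",p,.43,-.20,.58,-.08,.064,3000.),(310,388)))
u=proj("scene",np.array([*N,.05])).astype(int);print(u)
o.append(cv2.resize(s[u[1]-35:u[1]+35,u[0]-15:u[0]+15],(166,388),interpolation=cv2.INTER_CUBIC))
cv2.imwrite("pics/fin.png",np.hstack(o)[:,:,::-1]);print(m.current_time(),m.current_force().round(1))
E
```

```text
2 knob [ 0.4884 -0.1509  0.0982]
3 knob [ 0.4884 -0.1511  0.0983]
[271 190]
48.4833 [0.  0.1 0.1]
```

View pics/fin.png

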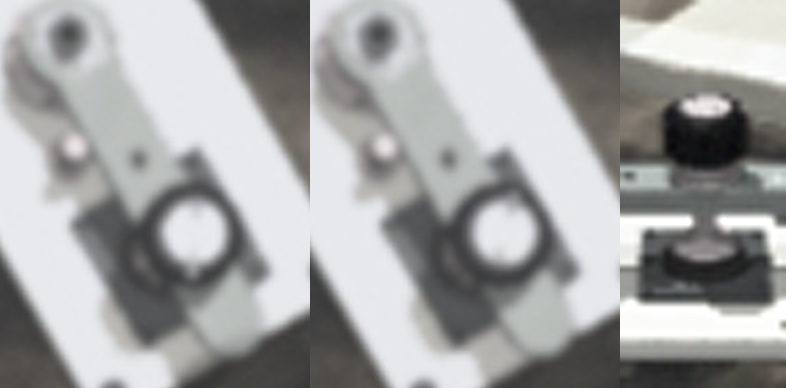

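The arm is unmoved against its pin. The foot rests on the capsule (scene crop, (705,245)). The knob's upper tick is about 18° past half a turn, or about 3.45 rad. That equals the tool's 3.70 rad minus the 0.25 rad clutch spring-back, so the grip didn't slip. Handing in.

```bash
python3 - <<'E'
from h import *
print(m.sign_off(),m.current_time())
E
```

```text
the job is handed in; nothing more can be done
the job is handed in; nothing more can be done
```

I clamped the capsule and handed the job in at about 48.5 s of the 72 s allowed. The one doubtful point is the knob's click, where some torque readings disagreed.

- **Capsule:** I took the 40 mm one, not the roughly 28 mm look-alike beside it. It sat level in the nest, with its top at about 28.5 mm against 28 mm expected. A light press with the closed fingers met it at 28.6 mm.
- **Clamp arm:** I swung it clockwise until the pushing force jumped to 13.8 N at the stop pin. It was in the same place after the knob was turned (knob centre within 0.2 mm).
- **Knob:** I turned it 3.70 rad clockwise. The torque peaked at about 0.26 N m. It then fell to about 0.11 as the knob kept advancing, which is how the click is described, so I stopped there and let go. Afterwards the knob stood about 3.45 rad round, which fits the clutch springing back 0.25 rad. I read that angle by eye from a coarse picture.
- **What disagreed:** many torque readings were taken before the arm had settled and were noisy. A low stretch at 3.1 to 3.4 rad did not fit the expected climb, and I can't fully explain it. If the click came then, the knob went on past it. The settled readings at the end support a single click at about 3.6 rad.
- **Other objects:** I never moved towards the keypad, bracket or tin, but I did not check their positions again at the end.

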